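# Lock the bat to the turning stand with the T-key

### The job

Take the long T-key (the one with the long bar handle) out of the wooden rack and lock the plywood bat onto the blue turning stand: put the key upright through the slot in the bat, its T-head lengthwise, until its collar lies flat on the bat, then turn it a quarter turn so that handle and head stand square across the slot, and let go. Leave the round-knobbed pin and the short key in the rack.

Things in the scene. Friction and masses are not known exactly. Their poses are not given: they have to be found in the camera images.
- tkey: Long steel T-key, 250 g, upright in the rack. Origin: centre of collar underside (at first 60 mm above table), z up. Bar handle 52 long (x), 14 thick (y), from 14 to 46 mm above origin; collar 52 across, 6 thick; shank 16 across, 28 long; T-head below it 48 (x, parallel to the bar) by 12 by 10 thick, bottom 38 mm below origin. Bars lie along the rack's row.
- slot (a point): Centre of the slot in the fixed plywood bat, on its upper face, 100 mm above the table. x: along the slot, +x to the clay pot (80 across, 68 high, axis 115 mm away); z up. Slot 64 long, 26 wide, through 24 mm of board and plate; 50 mm of free space below. Either way round and either turning direction will do; nothing stops the turn.
- pin: Bystander in the rack: steel pin with a round knob 36 mm across, collar 52, straight shank. Origin: centre of collar underside. The rack: fixed wooden block 270 x 75 x 60 high, three alike pockets in a row, 80 mm apart, each 56 (along the row) x 20, 46 deep; the three parts stand in them in any order and lift straight out.
- shortkey: Bystander in the rack: small steel T-key, bar only 28 mm long (thickness and height as the long key's), collar 34 across; too short to reach through the bat. Origin: centre of collar underside.
Things that resemble listed ones, but are neither listed nor needed, are in the scene too. Leave any purple or yellow look-alike of the tkey alone.

How it is judged:
By the outcome, as a careful person would: the job done as asked, in the order asked, and still so for the second after the job is handed in, with the robot touching nothing.
It also fails if it takes over 54 s, if anything falls off the work surface, if the arm or the gripper's body presses on something with over 40 N, if the wrist force passes 120 N, or if a joint passes its speed limit or range.

### The arm

A 6-joint arm with a two-finger parallel gripper is mounted at the origin on the work surface. World frame = base frame: x ahead of the robot, y to its left, z up, the work surface at z = 0. Lengths are in m, angles in degrees, forces in N, time in s.
With the tool pointing down it reaches from about 0.4 to 0.825 m from the base axis. Payload 7 kg.
Tool frame: the origin (TCP) lies at the very end of the fingers, on their centre line; the grasp point (between the pads) lies 19 mm behind it; z points along the fingers, y is the direction in which the jaws open and shut (so a half turn about z gives the same grasp; the last joint's range is limited). The gripper opens to 88 mm and grips with 3 to 60 N. Pads are 19 mm wide; open, the fingers measure 130 mm over their backs; the gripper's body (78 mm by 193 mm) begins 47 mm behind the grasp point.
Start: joints at [-48.638, 20.546, 0.682, 0, -70.136, -16.507], TCP at [0.284, -0.612, 0.227] pointing down, gripper open.
Joint ranges: [-176.03, 176.03], [-82.01, 121.73], [-58.28, 71.71], [-173.87, 95.51], [-174.79, -0.11], [-173.66, 173.66]. Speed limits (degrees/s): [136.94, 136.94, 172.46, 180, 180, 180].

### API

Orientations are given as [roll, pitch, yaw] about the fixed x, y, z axes, in that order (R = Rz(yaw) Ry(pitch) Rx(roll)).
In Python, from plant import telemetry, optics, ctrl gives the robot as it stands.
- The arm moves only by the tool servo_tool, never from a script. Its argument "rows" is a list of rows, each a list of 3 entries, a list of its own where there are three numbers: the shift along the tool's x, y, z in m, then the turn, a rotation vector about the tool's x, y, z in units of 6 degrees (1.0 is 6 degrees), then the closure, from 0 (fully open) to 1 (shut). A call has 1 to 20 rows; each row shifts and turns the commanded pose from where the row before left it, along the tool's axes as they then stand; what a row does not reach is not made up. A row lasts 1/12 s, in which the tool goes at most 41.7 mm and 7.16 degrees, less where a joint would pass 70% of its speed; a pose out of reach is approached as far as the arm can. A call is refused whole if a number of a shift passes 0.0417 or a number of a turn 1, either way. A call with a gripper value outside its range is refused whole. The fingers move at their own pace and stop on an object; the grip force is fixed at half the most. Time passes only in rows, so rows that do not move let the fingers close. It gives the time, the measured TCP pose, the force and the opening at its end, in the units of the state.
- telemetry.get_obs(): the state, without advancing time (a new reading comes with each control period).
- optics.snapshot(name): name is "scene" or "side" or "wrist"; returns the picture (384x512x3 uint8, red, green, blue); there is no depth.
- optics.camera_info(name): a dict with "mtx" (3x3 intrinsics, pixels), "rvec" (rotation vector, rad) and "tvec" (3), from world to camera coordinates, as OpenCV has them. Camera axes: x right, y down, z forward; pixel columns grow to the right and rows downward; lengths in m; the calibration is good to about 2 mm. A picture is of the moment at which its call begins: read the wrist's pose just before it. camera_info takes no time and is no camera call; for the wrist camera it gives the pose at the moment of the call.
- ctrl.close_job(): hands the job in, once; it reports no verdict.
The state is a dict: "clock": time; "joint_pos": joint angles; "qvel": joint speeds; "tau": joint torques, N m; "tool_pos": TCP position; "orientation": TCP orientation; "force": force on the tool from outside, world axes, zero at the start; "moment": the same for the moment, N m; "opening": finger opening in m.
Only numpy, scipy, OpenCV 4.12 (cv2) and the standard library are available. Lean on these libraries where they do the work, as an engineer would, in place of code of your own. Each camera call takes 0.05 s, during which the arm holds its last target.

## Working session

There is one attempt and no reset: what is moved stays moved. The work goes in short steps, Python scripts to look and compute and a tool call to move; the robot and the scene stay as the last step left them, time stands still between calls to the robot, and variables do not carry over. Pictures are saved under pics/ and viewed, and the job is handed in when it is done.

Besides the shell and the picture viewer there is one more tool, called after ">>>" in YAML: its name, and indented under it one key for each argument. servo_tool: Moves the arm, as the interface text tells. Its arguments: {"type":"object","properties":{"rows":{"type":"array"}},"required":["rows"]}

```bash
mkdir -p pics; cat > h.py <<'E'
import numpy as np, cv2
from plant import telemetry, optics, ctrl
def snap(n,f):
    im=optics.snapshot(n); cv2.imwrite('pics/'+f,im[:,:,::-1]); return im
def ray(n,px,z,info=None):
    c=info or optics.camera_info(n); K=np.array(c['mtx'],float);R,_=cv2.Rodrigues(np.array(c['rvec'],float));t=np.array(c['tvec'],float).reshape(3)
    d=R.T@np.linalg.inv(K)@np.array([px[0],px[1],1.]); o=-R.T@t
    return o+d*(z-o[2])/d[2]
def proj(n,P,info=None):
    c=info or optics.camera_info(n)
    return cv2.projectPoints(np.array(P,float).reshape(-1,3),np.array(c['rvec'],float),np.array(c['tvec'],float),np.array(c['mtx'],float),None)[0].reshape(-1,2)
E
python3 - <<'E'
from h import *
print(telemetry.get_obs())
for n in ['scene','side','wrist']:
    snap(n,n+'0.png'); c=optics.camera_info(n); R,_=cv2.Rodrigues(np.array(c['rvec'],float)); print(n,-R.T@np.array(c['tvec']).reshape(3),c['mtx'])
E
```

```text
{'clock': 0.0, 'joint_pos': array([-4.86387147e+01,  2.05901181e+01,  6.30683959e-01, -2.07149132e-02,
       -7.01367788e+01, -1.65046629e+01]), 'qvel': array([-0.06416163,  0.0278978 ,  0.00883863, -0.078501  ,  0.05181355,
        0.02683955]), 'tau': array([-3.81267630e-03, -5.82720208e+01,  2.93064433e+01,  6.99727759e+00,
        7.08467487e-03, -1.87278019e-04]), 'tool_pos': array([ 0.28345954, -0.61201758,  0.22561223]), 'orientation': array([ 1.79902219e+02, -8.66538089e-03, -1.55150425e+02]), 'force': array([-0.19631616,  0.35554749,  0.06134635]), 'moment': array([-0.02099095, -0.0129465 , -0.02964774]), 'opening': 0.08767732108448581}
scene [0.88870024 0.3479265  0.88902297] [[416.64935589   0.         262.59112044]
 [  0.         416.64935589 190.6058919 ]
 [  0.           0.           1.        ]]
side [0.50654534 0.54882652 0.80251463] [[423.77717545   0.         246.32858686]
 [  0.         423.77717545 190.32590058]
 [  0.           0.           1.        ]]
wrist [ 0.21124831 -0.64530174  0.38379886] [[286.42292003   0.         253.14736849]
 [  0.         286.42292003 190.75262934]
 [  0.           0.           1.        ]]
```

View pics/scene0.png

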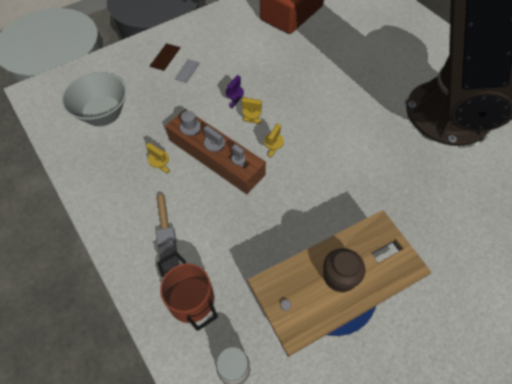

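View pics/side0.png

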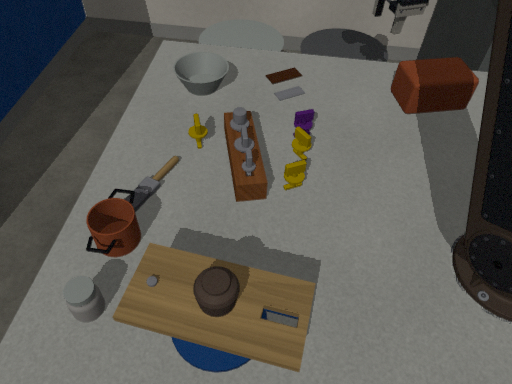

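View pics/wrist0.png

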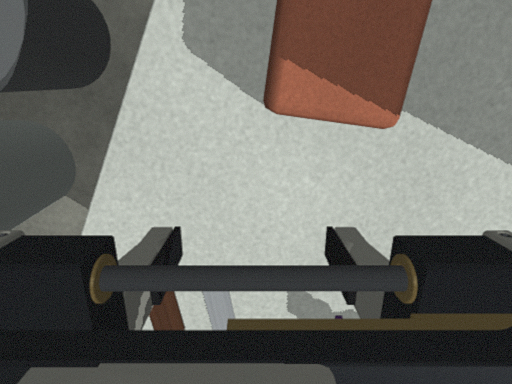

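The rack runs from (175,125) to (255,175) in the scene view. Candidates are the knobbed pin (189,122), a middle key (214,138), an end key (238,155), yellow look-alikes (252,108), (274,138) and (157,156), and a purple one (235,90). I'll check close crops next.

```bash
python3 - <<'E'
import cv2
a=cv2.imread('pics/scene0.png');b=cv2.imread('pics/side0.png')
cv2.imwrite('pics/c1.png',cv2.resize(a[95:200,155:285],None,fx=6,fy=5.7,interpolation=2) if 0 else cv2.resize(a[95:195,155:285],None,fx=6,fy=6,interpolation=2))
cv2.imwrite('pics/c2.png',cv2.resize(b[90:210,200:300],None,fx=5,fy=5,interpolation=2))
cv2.imwrite('pics/c3.png',cv2.resize(a[205:305,310:440],None,fx=6,fy=6,interpolation=2))
cv2.imwrite('pics/c4.png',cv2.resize(b[250:350,190:320],None,fx=6,fy=6,interpolation=2))
E
```

```text
(no output)
```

View pics/c1.png

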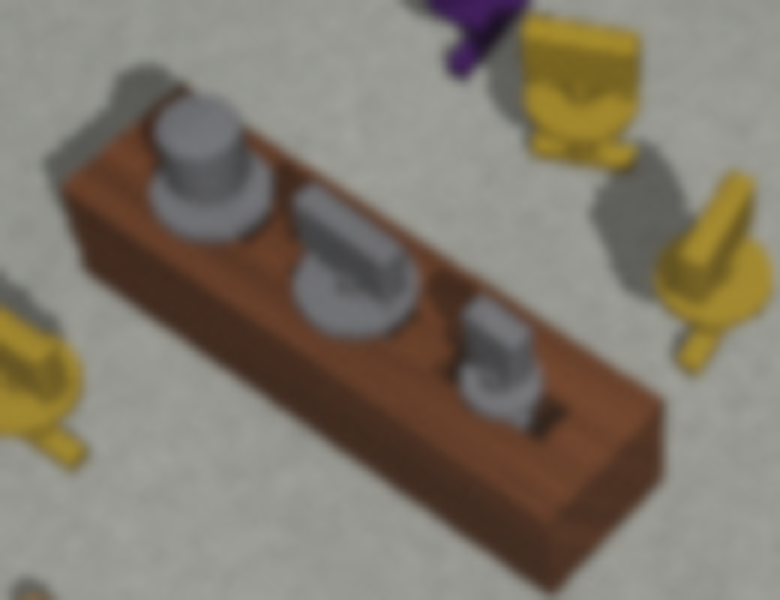

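View pics/c2.png

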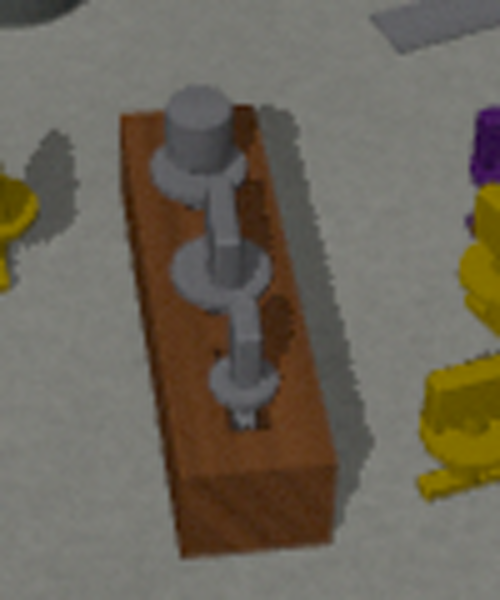

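View pics/c3.png

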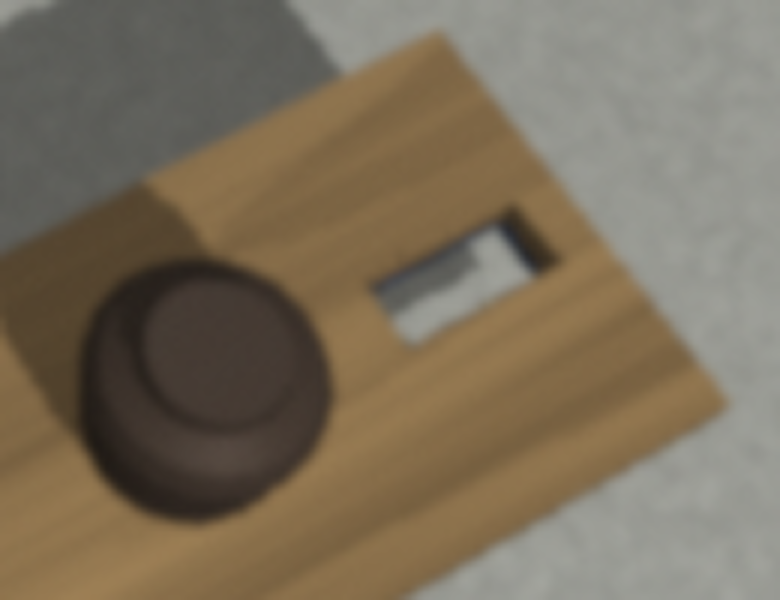

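View pics/c4.png

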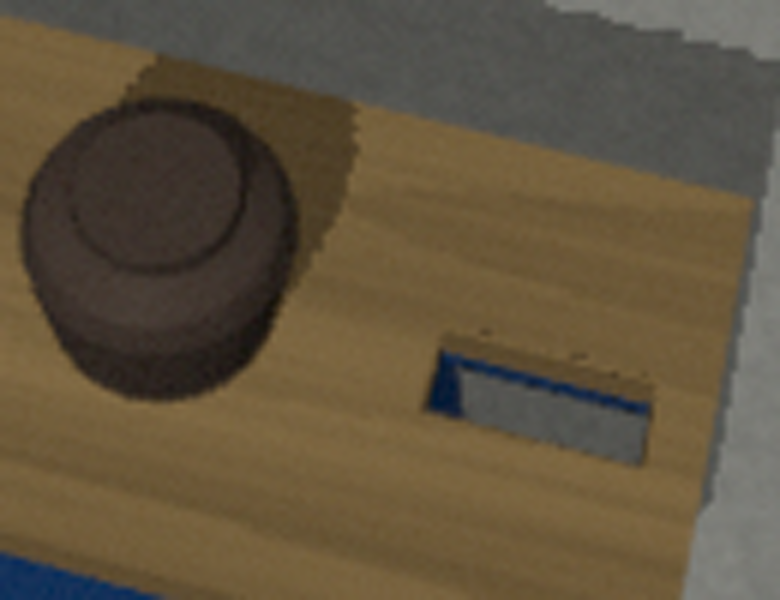

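```bash
python3 - <<'E'
from h import *
def A(n,pts,o,s,z): return np.array([ray(n,(o[0]+(p[0]+.5)/s-.5,o[1]+(p[1]+.5)/s-.5),z)[:2] for p in pts])
def rep(l,a):
    print(l,a.round(4).tolist(),'c',a.mean(0).round(4),'sides',[round(float(np.linalg.norm(a[i]-a[(i+1)%4])),4) for i in range(4)],'ang',[round(float(np.degrees(np.arctan2(*(a[(i+1)%4]-a[i])[::-1]))),1) for i in range(4)])
rep('slot sc',A('scene',[(372,287),(512,207),(557,262),(413,348)],(310,205),6,.1))
rep('slot sd',A('side',[(443,332),(655,380),(640,465),(425,410)],(190,250),6,.1))
rep('bar sc',A('scene',[(293,195),(315,183),(410,252),(388,268)],(155,95),6,.106))
rep('bar sd',A('side',[(207,180),(232,180),(240,245),(215,245)],(200,90),5,.106))
rep('rack sc',A('scene',[(180,85),(665,403),(550,520),(62,188)],(155,95),6,.06))
rep('rack sd',A('side',[(122,115),(252,107),(333,463),(180,473)],(200,90),5,.06))
print(A('scene',[(356,280)],(155,95),6,.066),A('side',[(221,270)],(200,90),5,.066))
print('pot',A('scene',[(222,350)],(310,205),6,.168),A('side',[(160,195)],(190,250),6,.168))
E
```

```text
slot sc [[0.5138, 0.2096], [0.4538, 0.2152], [0.4556, 0.2388], [0.5174, 0.2337]] c [0.4851 0.2243] sides [0.0603, 0.0237, 0.0621, 0.0243] ang [174.7, 85.7, -4.7, -98.5]
slot sd [[0.514, 0.2077], [0.4508, 0.2128], [0.4532, 0.2393], [0.5162, 0.2326]] c [0.4835 0.2231] sides [0.0634, 0.0266, 0.0633, 0.025] ang [175.4, 84.7, -6.1, -95.0]
bar sc [[0.6297, -0.2607], [0.6193, -0.261], [0.6065, -0.2096], [0.6178, -0.2077]] c [ 0.6183 -0.2348] sides [0.0105, 0.053, 0.0115, 0.0543] ang [-178.2, 104.0, 9.3, -77.3]
bar sd [[0.6286, -0.2577], [0.6163, -0.2599], [0.6053, -0.213], [0.6172, -0.211]] c [ 0.6168 -0.2354] sides [0.0125, 0.0481, 0.0121, 0.0482] ang [-170.2, 103.2, 9.8, -76.3]
rack sc [[0.6236, -0.3776], [0.5461, -0.1188], [0.6153, -0.0987], [0.6934, -0.3553]] c [ 0.6196 -0.2376] sides [0.2702, 0.072, 0.2682, 0.0733] ang [106.7, 16.2, -73.1, -162.3]
rack sd [[0.6913, -0.3567], [0.6218, -0.3759], [0.5461, -0.1205], [0.6162, -0.1024]] c [ 0.6189 -0.2389] sides [0.072, 0.2664, 0.0724, 0.2652] ang [-164.5, 106.5, 14.5, -73.6]
[[ 0.61816037 -0.23828467]] [[ 0.61766944 -0.23657695]]
pot [[0.59788502 0.2107244 ]] [[0.59591037 0.21272988]]
```

Rack pixel check: the middle part has the wide collar and a 52 mm bar, so it is the long key. The end part (short bar, small collar) is the short key and the knobbed one is the pin. The key is at about (0.618,-0.237) and the slot at (0.484,0.224), running along −5.5°. The slot-to-pot distance comes out at 0.114 m (given as 0.115), and the slot and bar sizes agree with the task.

```bash
cat >> h.py <<'E'
from scipy.spatial.transform import Rotation as Ro
def plan(p,yaw):
    o=telemetry.get_obs(); R=Ro.from_euler('xyz',o['orientation'],degrees=True); T=Ro.from_euler('xyz',[180,0,yaw],degrees=True)
    d=R.inv().apply(np.array(p)-o['tool_pos']); r=(R.inv()*T).as_rotvec(degrees=True)/6
    r2=T.inv().apply(np.array(p)-o['tool_pos'])
    print('shift tool',d.round(4),'turn units',r.round(3),'shift in final axes',r2.round(4)); print('t',round(o['clock'],2),'pos',o['tool_pos'].round(4),'rpy',o['orientation'].round(2),'F',o['force'].round(1),'open',round(o['opening'],4),'q',o['joint_pos'].round(1))
E
python3 -c "
from h import *
plan((.6185,-.2375,.227),-73.4)"
```

```text
shift tool [-0.4614  0.1992 -0.0009] turn units [ 1.0000e-02  7.0000e-03 -1.3625e+01] shift in final axes [-0.2634 -0.428  -0.0011]
t 0.15 pos [ 0.2835 -0.6122  0.2259] rpy [ 1.7993e+02 -1.0000e-02 -1.5515e+02] F [0.7 0.4 0.1] open 0.0876 q [-48.6  20.6   0.6  -0.  -70.1 -16.5]
```

>>> servo_tool:
  rows:
    - [[-0.031, 0.0133, 0], [0, 0, 0], 0]
    - [[-0.031, 0.0133, 0], [0, 0, 0], 0]
    - [[-0.031, 0.0133, 0], [0, 0, 0], 0]
    - [[-0.031, 0.0133, 0], [0, 0, 0], 0]
    - [[-0.031, 0.0133, 0], [0, 0, 0], 0]
    - [[-0.031, 0.0133, 0], [0, 0, 0], 0]
    - [[-0.031, 0.0133, 0], [0, 0, 0], 0]
    - [[-0.031, 0.0133, 0], [0, 0, 0], 0]
    - [[-0.031, 0.0133, 0], [0, 0, 0], 0]
    - [[-0.031, 0.0133, 0], [0, 0, 0], 0]
    - [[-0.031, 0.0133, 0], [0, 0, 0], 0]
    - [[-0.031, 0.0133, 0], [0, 0, 0], 0]
    - [[-0.031, 0.0133, 0], [0, 0, 0], 0]
    - [[-0.031, 0.0133, 0], [0, 0, 0], 0]
    - [[-0.031, 0.0133, 0], [0, 0, 0], 0]

```text
clock: 1.4
tool_pos: [0.6225, -0.2345, 0.2264]
orientation: [180.0, -0.0, -155.1]
force: [0.8, -1.4, 0.7]
opening: 0.0875
```

>>> servo_tool:
  rows:
    - [[0, 0, 0], [0, 0, -0.97], 0]
    - [[0, 0, 0], [0, 0, -0.97], 0]
    - [[0, 0, 0], [0, 0, -0.97], 0]
    - [[0, 0, 0], [0, 0, -0.97], 0]
    - [[0, 0, 0], [0, 0, -0.97], 0]
    - [[0, 0, 0], [0, 0, -0.97], 0]
    - [[0, 0, 0], [0, 0, -0.97], 0]
    - [[0, 0, 0], [0, 0, -0.97], 0]
    - [[0, 0, 0], [0, 0, -0.97], 0]
    - [[0, 0, 0], [0, 0, -0.97], 0]
    - [[0, 0, 0], [0, 0, -0.97], 0]
    - [[0, 0, 0], [0, 0, -0.97], 0]
    - [[0, 0, 0], [0, 0, -0.97], 0]
    - [[0, 0, 0], [0, 0, -0.97], 0]
    - [[0, 0, 0], [0, 0, 0], 0]
    - [[0, 0, 0], [0, 0, 0], 0]
    - [[0, 0, 0], [0, 0, 0], 0]

```text
clock: 2.82
tool_pos: [0.6217, -0.2359, 0.2264]
orientation: [180.0, 0.0, -73.9]
force: [0.6, 0.1, 0.5]
opening: 0.0876
```

```bash
python3 -c "
from h import *
plan((.6185,-.2375,.227),-73.4)
i=optics.camera_info('wrist')
im=snap('wrist','w1.png')
P=np.array([.6183,-.2372,0]);
for a in (104,106.6):
  d=np.array([np.cos(np.radians(a)),np.sin(np.radians(a)),0])
  print(proj('wrist',[P+d*s+[0,0,.106] for s in(-.026,0,.026)],i).round(1))
"
```

```text
shift tool [ 0.0006  0.0035 -0.0006] turn units [ 0.002  0.002 -0.076] shift in final axes [ 0.0006  0.0035 -0.0006]
t 2.82 pos [ 0.6217 -0.2359  0.2264] rpy [ 1.7999e+02  1.0000e-02 -7.3850e+01] F [0.6 0.1 0.5] open 0.0876 q [ -4.   19.6  -0.7  -0.  -69.7  20.2]
[[259.4 158.7]
 [258.3 184.1]
 [257.2 208.1]]
[[258.2 158.7]
 [258.3 184.1]
 [258.4 208.1]]
```

View pics/w1.png

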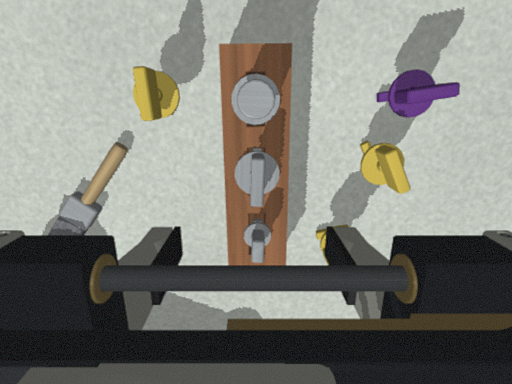

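The wrist view shows the long key at (258,178), directly below. The pin is at (256,98) and the short key at (258,238), with yellow and purple look-alikes outside the rack. I'll crop in for an exact pose.

```bash
python3 - <<'E'
import cv2
a=cv2.imread('pics/w1.png'); cv2.imwrite('pics/w1c.png',cv2.resize(a[140:220,215:300],None,fx=7,fy=7,interpolation=2))
E
```

```text
(no output)
```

View pics/w1c.png

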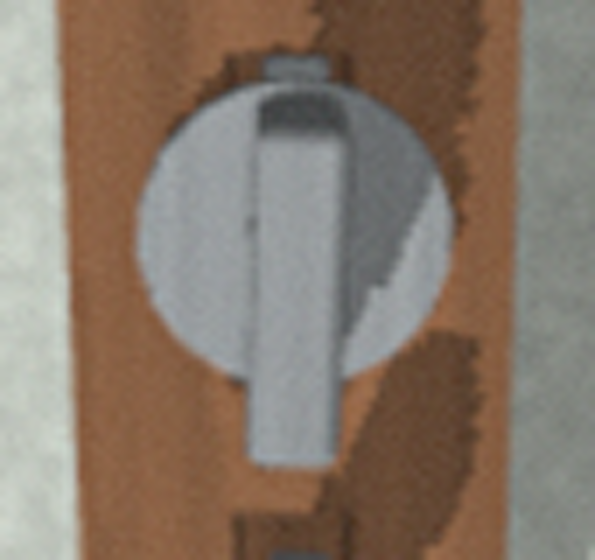

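```bash
python3 - <<'E'
from h import *
c=lambda p:(215+(p[0]+.5)/7-.5,140+(p[1]+.5)/7-.5)
W=lambda p,z:ray('wrist',c(p),z)[:2]
a=np.array([W(p,.106) for p in [(257,133),(348,133),(337,465),(248,465)]])
print(a.round(4),a.mean(0)); f=(a[0]+a[1])/2; n=(a[2]+a[3])/2; d=f-n
print(np.linalg.norm(d),np.linalg.norm(a[0]-a[1]),np.degrees(np.arctan2(d[1],d[0])))
print('collar',(W((137,232),.066)+W((455,232),.066))/2,(W((295,82),.066)+W((295,388),.066))/2)
l=W((60,50),.06),W((80,500),.06); r=W((522,50),.06),W((513,500),.06)
for u in(l,r): d=u[0]-u[1]; print(np.degrees(np.arctan2(d[1],d[0])))
m=a.mean(0); plan((m[0],m[1],.105),-74)
E
```

```text
[[ 0.6324 -0.2603]
 [ 0.6201 -0.2639]
 [ 0.6072 -0.2158]
 [ 0.6199 -0.2121]] [ 0.619895   -0.23802221]
0.04978753509351028 0.01279390817606666 -75.23329232550192
collar [ 0.61975136 -0.2387811 ] [ 0.61959726 -0.23766974]
-73.06564929661103
-72.79000468646781
shift tool [0.0015 0.0023 0.1214] turn units [0.003 0.002 0.029] shift in final axes [0.0015 0.0023 0.1214]
t 2.87 pos [ 0.6217 -0.236   0.2264] rpy [ 1.7998e+02  1.0000e-02 -7.3830e+01] F [ 0.2 -0.1  0.7] open 0.0875 q [ -4.   19.6  -0.7  -0.  -69.7  20.2]
```

>>> servo_tool:
  rows:
    - [[0.0018, 0.002, 0.015], [0, 0, 0.2], 0]
    - [[0, 0, 0.02], [0, 0, 0], 0]
    - [[0, 0, 0.02], [0, 0, 0], 0]
    - [[0, 0, 0.02], [0, 0, 0], 0]
    - [[0, 0, 0.02], [0, 0, 0], 0]
    - [[0, 0, 0.02], [0, 0, 0], 0]
    - [[0, 0, 0.015], [0, 0, 0], 0]
    - [[0, 0, 0.01], [0, 0, 0], 0]
    - [[0, 0, 0.01], [0, 0, 0], 0]
    - [[0, 0, 0], [0, 0, 0], 0]
    - [[0, 0, 0], [0, 0, 0], 0]
    - [[0, 0, 0], [0, 0, 0], 0]

```text
clock: 3.87
tool_pos: [0.621, -0.2384, 0.0776]
orientation: [-179.9, -0.0, -74.9]
force: [1.2, -0.4, 0.2]
opening: 0.0877
```

```bash
python3 -c "
from h import *
plan((.6197,-.2382,.076),-75)
im=snap('wrist','w2.png')
"
```

```text
shift tool [-0.0006  0.0012  0.0016] turn units [-0.012 -0.007  0.022] shift in final axes [-0.0006  0.0012  0.0016]
t 3.87 pos [ 0.621  -0.2384  0.0776] rpy [-1.7993e+02 -4.0000e-02 -7.4870e+01] F [ 1.2 -0.4  0.2] open 0.0877 q [ -4.2  26.5 -10.9   0.  -52.5  19.4]
```

View pics/w2.png

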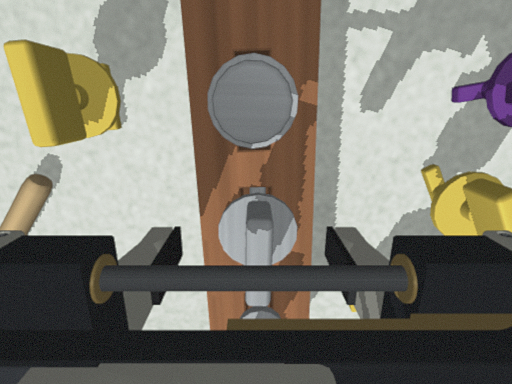

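The long key is centred between the fingers at (258,255). I'll make a small correction and close.

>>> servo_tool:
  rows:
    - [[-0.0005, 0.001, 0.001], [0, 0, 0], 0]
    - [[0, 0, 0], [0, 0, 0], 0.5]
    - [[0, 0, 0], [0, 0, 0], 0.7]
    - [[0, 0, 0], [0, 0, 0], 1]
    - [[0, 0, 0], [0, 0, 0], 1]
    - [[0, 0, 0], [0, 0, 0], 1]
    - [[0, 0, 0], [0, 0, 0], 1]
    - [[0, 0, 0], [0, 0, 0], 1]
    - [[0, 0, 0], [0, 0, 0], 1]
    - [[0, 0, 0], [0, 0, 0], 1]
    - [[0, 0, 0], [0, 0, 0], 1]
    - [[0, 0, 0], [0, 0, 0], 1]

```text
clock: 4.92
tool_pos: [0.6193, -0.2381, 0.0755]
orientation: [180.0, 0.0, -74.9]
force: [-0.6, 0.8, 0.4]
opening: 0.0198
```

```bash
python3 -c "
from h import *
plan((.6197,-.2382,.076),-75)
"
```

```text
shift tool [ 0.0003 -0.0004 -0.0005] turn units [0.001 0.    0.023] shift in final axes [ 0.0003 -0.0004 -0.0005]
t 4.92 pos [ 0.6193 -0.2381  0.0755] rpy [180.     0.   -74.86] F [-0.6  0.8  0.4] open 0.0198 q [ -4.2  26.5 -11.2   0.  -52.3  19.4]
```

Opening is 19.8 mm and still falling, so I'll give it more time.

>>> servo_tool:
  rows:
    - [[0, 0, 0], [0, 0, 0], 1]
    - [[0, 0, 0], [0, 0, 0], 1]
    - [[0, 0, 0], [0, 0, 0], 1]
    - [[0, 0, 0], [0, 0, 0], 1]
    - [[0, 0, 0], [0, 0, 0], 1]
    - [[0, 0, 0], [0, 0, 0], 1]

```text
clock: 5.42
tool_pos: [0.6191, -0.2381, 0.0755]
orientation: [180.0, 0.0, -74.9]
force: [-1.8, -0.9, 0.6]
opening: 0.014
```

>>> servo_tool:
  rows:
    - [[0, 0, -0.005], [0, 0, 0], 1]
    - [[0, 0, -0.01], [0, 0, 0], 1]
    - [[0, 0, -0.01], [0, 0, 0], 1]
    - [[0, 0, -0.015], [0, 0, 0], 1]
    - [[0, 0, -0.02], [0, 0, 0], 1]
    - [[0, 0, -0.02], [0, 0, 0], 1]
    - [[0, 0, -0.02], [0, 0, 0], 1]
    - [[0, 0, -0.02], [0, 0, 0], 1]
    - [[0, 0, -0.02], [0, 0, 0], 1]
    - [[0, 0, -0.02], [0, 0, 0], 1]
    - [[0, 0, -0.01], [0, 0, 0], 1]
    - [[0, 0, 0], [0, 0, 0], 1]
    - [[0, 0, 0], [0, 0, 0], 1]

```text
clock: 6.5
tool_pos: [0.6193, -0.2379, 0.2459]
orientation: [-179.9, 0.0, -74.9]
force: [-0.1, -0.1, -2.8]
opening: 0.0135
```

```bash
python3 -c "
from h import *
plan((.4842,.2237,.245),-5.3)
snap('side','s1.png')
"
```

```text
shift tool [-0.4808  0.0099  0.0009] turn units [-1.1000e-02 -7.0000e-03 -1.1595e+01] shift in final axes [-0.1771 -0.4471  0.0009]
t 6.5 pos [ 0.6193 -0.2379  0.2459] rpy [-179.93    0.    -74.87] F [-0.1 -0.1 -2.8] open 0.0135 q [ -4.2  18.8   0.7  -0.  -71.8  19.4]
```

View pics/s1.png

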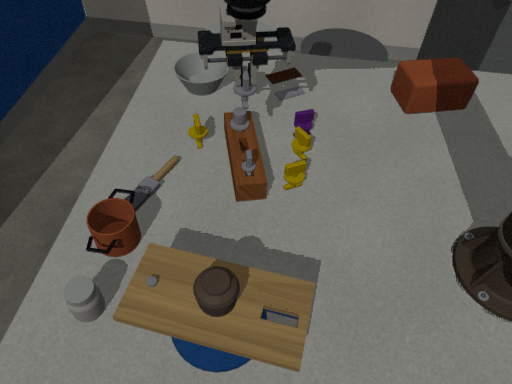

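The key (245,90) hangs upright in the gripper, and the pin and short key are still in the rack. Next I turn, then carry it over.

>>> servo_tool:
  rows:
    - [[0, 0, 0], [0, 0, -0.5], 1]
    - [[0, 0, 0], [0, 0, -0.925], 1]
    - [[0, 0, 0], [0, 0, -0.925], 1]
    - [[0, 0, 0], [0, 0, -0.925], 1]
    - [[0, 0, 0], [0, 0, -0.925], 1]
    - [[0, 0, 0], [0, 0, -0.925], 1]
    - [[0, 0, 0], [0, 0, -0.925], 1]
    - [[0, 0, 0], [0, 0, -0.925], 1]
    - [[0, 0, 0], [0, 0, -0.925], 1]
    - [[0, 0, 0], [0, 0, -0.925], 1]
    - [[0, 0, 0], [0, 0, -0.925], 1]
    - [[0, 0, 0], [0, 0, -0.925], 1]
    - [[0, 0, 0], [0, 0, -0.925], 1]
    - [[0, 0, 0], [0, 0, -0.5], 1]
    - [[0, 0, 0], [0, 0, 0], 1]

```text
clock: 7.8
tool_pos: [0.6185, -0.2378, 0.2436]
orientation: [-180.0, 0.2, -2.1]
force: [0.8, -0.9, -2.8]
opening: 0.014
```

>>> servo_tool:
  rows:
    - [[-0.006, -0.015, 0], [0, 0, 0], 1]
    - [[-0.01, -0.0254, 0], [0, 0, 0], 1]
    - [[-0.01, -0.0254, 0], [0, 0, 0], 1]
    - [[-0.01, -0.0254, 0], [0, 0, 0], 1]
    - [[-0.01, -0.0254, 0], [0, 0, 0], 1]
    - [[-0.01, -0.0254, 0], [0, 0, 0], 1]
    - [[-0.01, -0.0254, 0], [0, 0, 0], 1]
    - [[-0.01, -0.0254, 0], [0, 0, 0], 1]
    - [[-0.01, -0.0254, 0], [0, 0, 0], 1]
    - [[-0.01, -0.0254, 0], [0, 0, 0], 1]
    - [[-0.01, -0.0254, 0], [0, 0, 0], 1]
    - [[-0.01, -0.0254, 0], [0, 0, 0], 1]
    - [[-0.01, -0.0254, 0], [0, 0, 0], 1]
    - [[-0.01, -0.0254, 0], [0, 0, 0], 1]
    - [[-0.01, -0.0254, 0], [0, 0, 0], 1]
    - [[-0.01, -0.0254, 0], [0, 0, 0], 1]
    - [[-0.01, -0.0254, 0], [0, 0, 0], 1]
    - [[-0.01, -0.0254, 0], [0, 0, 0], 1]
    - [[0, 0, 0], [0, 0, 0], 1]
    - [[0, 0, 0], [0, 0, 0], 1]

```text
clock: 9.47
tool_pos: [0.4599, 0.2164, 0.2448]
orientation: [180.0, 0.1, -2.2]
force: [-0.2, 0.1, -3.3]
opening: 0.0136
```

```bash
python3 -c "
from h import *
plan((.4842,.2237,.165),-5.3)
snap('wrist','w3.png');snap('side','s2.png');snap('scene','sc2.png')
a=cv2.imread('pics/s2.png');b=cv2.imread('pics/sc2.png')
cv2.imwrite('pics/s2c.png',np.hstack([cv2.resize(a[230:350,210:340],None,fx=3,fy=3,interpolation=2),cv2.resize(b[170:290,330:460],None,fx=3,fy=3,interpolation=2)]))
"
```

```text
shift tool [ 0.0241 -0.0083  0.0798] turn units [0.007 0.009 0.513] shift in final axes [ 0.0235 -0.0095  0.0798]
t 9.47 pos [0.4599 0.2164 0.2448] rpy [ 1.7996e+02  6.0000e-02 -2.2200e+00] F [-0.2  0.1 -3.3] open 0.0136 q [ 47.4   4.  -18.3  -0.  -67.8  40.4]
```

View pics/w3.png

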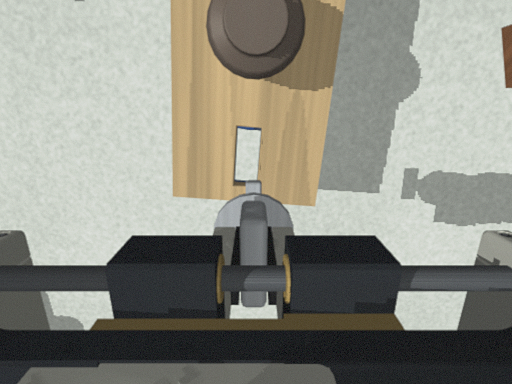

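View pics/s2c.png

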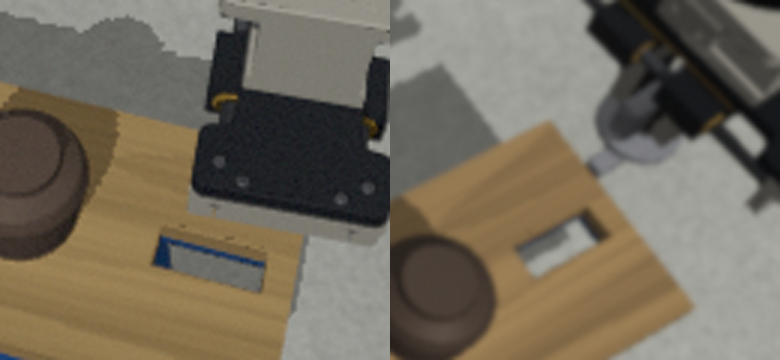

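The wrist view shows the full slot around (248,156). I'll measure it there.

```bash
python3 - <<'E'
import cv2
a=cv2.imread('pics/w3.png'); cv2.imwrite('pics/w3c.png',cv2.resize(a[110:230,200:310],None,fx=5,fy=5,interpolation=2))
E
```

```text
(no output)
```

View pics/w3c.png

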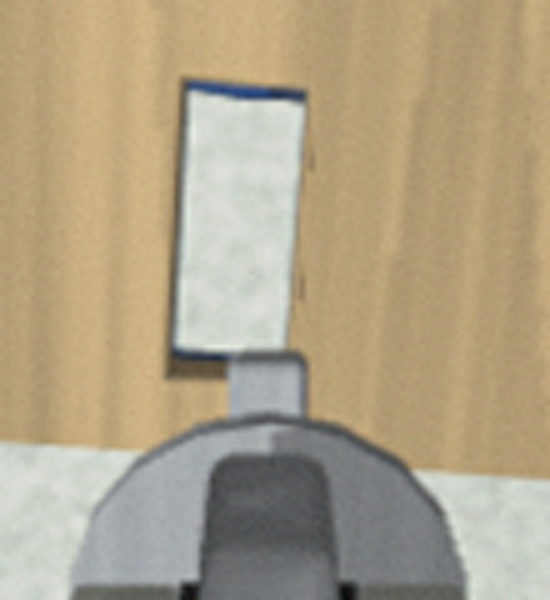

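```bash
python3 - <<'E'
from h import *
c=lambda p:(200+(p[0]+.5)/5-.5,110+(p[1]+.5)/5-.5)
W=lambda p,z:ray('wrist',c(p),z)[:2]
a=np.array([W(p,.1) for p in [(183,78),(306,92),(286,388),(167,378)]])
print(a.round(4).tolist(),a.mean(0))
for i in range(4):
    d=a[(i+1)%4]-a[i]; print(np.linalg.norm(d).round(4),np.degrees(np.arctan2(d[1],d[0])).round(1))
o=telemetry.get_obs(); p=o['tool_pos']; y=np.radians(o['orientation'][2]); zo=p[2]-.0155
X=np.array([np.cos(y),np.sin(y)]);Y=np.array([np.sin(y),-np.cos(y)])
for n,q,z in [('headtip',[(228,352),(306,352)],zo-.028),('collarL/R',[(72,580),(466,580)],zo+.006)]:
    for k in q: v=W(k,z)-p[:2]; print(n,(v@X).round(4),(v@Y).round(4))
E
```

```text
[[0.5201, 0.2312], [0.5162, 0.2058], [0.4522, 0.2123], [0.4556, 0.2385]] [0.48600414 0.2219304 ]
0.0256 -98.7
0.0643 174.2
0.0264 82.7
0.0649 -6.5
headtip 0.0278 -0.0071
headtip 0.0278 0.0042
collarL/R 0.0071 -0.0263
collarL/R 0.007 0.0239
```

```bash
python3 -c "
from h import *
plan((.4845,.2222,.17),-5.8)"
```

```text
shift tool [ 0.0234 -0.0085  0.0752] turn units [0.006 0.005 0.578] shift in final axes [ 0.0228 -0.0098  0.0752]
t 9.62 pos [0.4608 0.2147 0.2452] rpy [ 1.7997e+02  3.0000e-02 -2.3300e+00] F [ 0.2 -0.1 -2.3] open 0.0138 q [ 47.1   4.  -18.3  -0.  -67.8  40.5]
```

>>> servo_tool:
  rows:
    - [[0.008, -0.0027, 0], [0, 0, 0], 1]
    - [[0.008, -0.0027, 0], [0, 0, 0], 1]
    - [[0.0078, -0.0026, 0], [0, 0, 0], 1]
    - [[0, 0, 0.015], [0, 0, 0.29], 1]
    - [[0, 0, 0.015], [0, 0, 0.29], 1]
    - [[0, 0, 0.015], [0, 0, 0], 1]
    - [[0, 0, 0.015], [0, 0, 0], 1]
    - [[0, 0, 0.01], [0, 0, 0], 1]
    - [[0, 0, 0.005], [0, 0, 0], 1]
    - [[0, 0, 0], [0, 0, 0], 1]
    - [[0, 0, 0], [0, 0, 0], 1]
    - [[0, 0, 0], [0, 0, 0], 1]

```text
clock: 10.62
tool_pos: [0.4858, 0.2227, 0.1714]
orientation: [-180.0, -0.1, -5.7]
force: [0.1, 0.8, -2.6]
opening: 0.014
```

```bash
python3 -c "
from h import *
for k in range(3):
  plan((.4845,.2222,.17),-5.8)
  snap(['wrist','side','scene'][k],['w4','s3','sc3'][k]+'.png')
w=cv2.imread('pics/w4.png');a=cv2.imread('pics/s3.png');b=cv2.imread('pics/sc3.png')
cv2.imwrite('pics/m3.png',np.hstack([cv2.resize(w[130:320,200:310],(330,570),interpolation=2),np.vstack([cv2.resize(a[240:340,220:340],(342,285),interpolation=2),cv2.resize(b[190:290,330:450],(342,285),interpolation=2)])]))
"
```

```text
shift tool [-0.0013  0.0007  0.0014] turn units [-0.008 -0.01   0.01 ] shift in final axes [-0.0013  0.0007  0.0014]
t 10.62 pos [0.4858 0.2227 0.1714] rpy [-1.7995e+02 -6.0000e-02 -5.7400e+00] F [ 0.1  0.8 -2.6] open 0.014 q [ 45.7   9.8 -21.6   0.  -58.4  38.6]
shift tool [-0.0012  0.0007  0.0015] turn units [-0.01  -0.011  0.01 ] shift in final axes [-0.0012  0.0007  0.0015]
t 10.67 pos [0.4857 0.2228 0.1715] rpy [-1.7994e+02 -7.0000e-02 -5.7400e+00] F [ 0.2  0.9 -3.1] open 0.0136 q [ 45.7   9.8 -21.6   0.  -58.4  38.6]
shift tool [-0.0011  0.0007  0.0015] turn units [-0.011 -0.01   0.01 ] shift in final axes [-0.0011  0.0007  0.0015]
t 10.72 pos [0.4856 0.2228 0.1715] rpy [-1.7994e+02 -6.0000e-02 -5.7400e+00] F [ 0.3  0.6 -2.5] open 0.0135 q [ 45.7   9.8 -21.7   0.  -58.4  38.6]
```

View pics/m3.png

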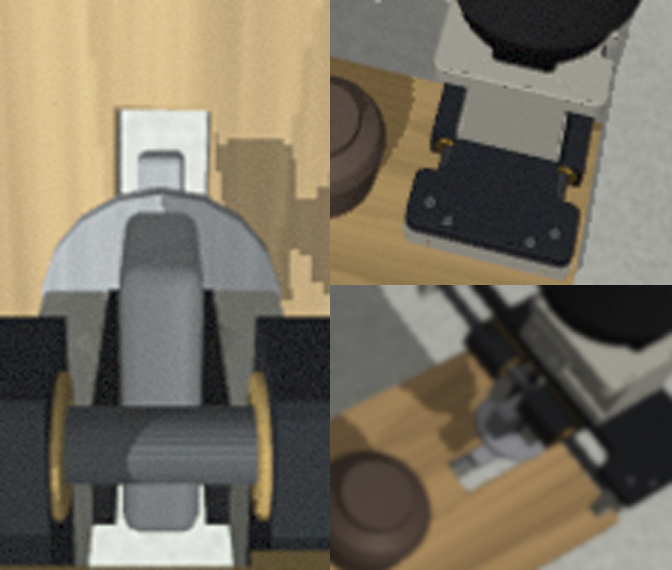

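```bash
python3 - <<'E'
from h import *
c=lambda p:(200+p[0]/3,130+p[1]/3)
W=lambda p,z:ray('wrist',c(p),z)[:2]
p=np.array([.4857,.2228]); y=np.radians(-5.75);X=np.array([np.cos(y),np.sin(y)]);Y=np.array([np.sin(y),-np.cos(y)])
for n,k,z in [('slotL',(118,108),.1),('slotR',(210,112),.1),('slotL2',(116,190),.1),('slotR2',(208,190),.1),('headL',(138,152),.128),('headR',(185,152),.128),('headLb',(138,152),.118),('collarfront',(163,190),.161),('cL',(42,290),.161),('cR',(282,290),.161)]:
    v=W(k,z)-p; print(n,(v@X).round(4),(v@Y).round(4))
E
```

```text
slotL 0.0318 -0.0127
slotR 0.0307 0.0124
slotL2 0.0083 -0.0136
slotR2 0.0083 0.0123
headL 0.0271 -0.0066
headR 0.0271 0.0048
headLb 0.0244 -0.0068
collarfront 0.0282 -0.0006
cL 0.0056 -0.0265
cR 0.0057 0.0249
```

Relative to the slot the key sits +2.8 mm in x and −0.5 mm in y. I'll correct that and insert.

>>> servo_tool:
  rows:
    - [[-0.0027, 0.0005, 0], [0, 0, 0], 1]
    - [[0, 0, 0.005], [0, 0, 0], 1]
    - [[0, 0, 0.005], [0, 0, 0], 1]
    - [[0, 0, 0.005], [0, 0, 0], 1]
    - [[0, 0, 0.005], [0, 0, 0], 1]
    - [[0, 0, 0.005], [0, 0, 0], 1]
    - [[0, 0, 0.005], [0, 0, 0], 1]
    - [[0, 0, 0], [0, 0, 0], 1]

```text
clock: 11.43
tool_pos: [0.4818, 0.2217, 0.1391]
orientation: [179.9, 0.1, -5.8]
force: [-0.8, -0.8, -2.7]
opening: 0.0139
```

```bash
python3 -c "
from h import *
plan((.483,.2222,.1155),-5.8)
"
```

```text
shift tool [ 0.0011 -0.0006  0.0236] turn units [0.014 0.015 0.007] shift in final axes [ 0.0011 -0.0006  0.0236]
t 11.43 pos [0.4818 0.2217 0.1391] rpy [ 1.7992e+02  9.0000e-02 -5.7600e+00] F [-0.8 -0.8 -2.7] open 0.0139 q [ 45.9  11.4 -24.4  -0.  -54.3  38.4]
```

>>> servo_tool:
  rows:
    - [[0, 0, 0.005], [0, 0, 0], 1]
    - [[0, 0, 0.005], [0, 0, 0], 1]
    - [[0, 0, 0.005], [0, 0, 0], 1]
    - [[0, 0, 0.003], [0, 0, 0], 1]
    - [[0, 0, 0.002], [0, 0, 0], 1]
    - [[0, 0, 0.001], [0, 0, 0], 1]
    - [[0, 0, 0], [0, 0, 0], 1]

```text
clock: 12.02
tool_pos: [0.4823, 0.2221, 0.1193]
orientation: [180.0, 0.0, -5.7]
force: [0.1, -1.6, -2.7]
opening: 0.0139
```

```bash
python3 -c "
from h import *
plan((.483,.2222,.1155),-5.8)
for k in range(3):
  snap(['wrist','side','scene'][k],['w5','s5','sc5'][k]+'.png')
w=cv2.imread('pics/w5.png');a=cv2.imread('pics/s5.png');b=cv2.imread('pics/sc5.png')
cv2.imwrite('pics/m5.png',np.hstack([cv2.resize(w[130:320,200:310],(330,570),interpolation=2),np.vstack([cv2.resize(a[240:340,220:340],(342,285),interpolation=2),cv2.resize(b[190:290,330:450],(342,285),interpolation=2)])]))
"
```

```text
shift tool [ 0.0006 -0.0002  0.0038] turn units [0.003 0.002 0.009] shift in final axes [ 0.0006 -0.0002  0.0038]
t 12.02 pos [0.4823 0.2221 0.1193] rpy [ 1.7998e+02  1.0000e-02 -5.7500e+00] F [ 0.1 -1.6 -2.7] open 0.0139 q [ 45.9  12.7 -25.8  -0.  -51.6  38.4]
```

View pics/m5.png

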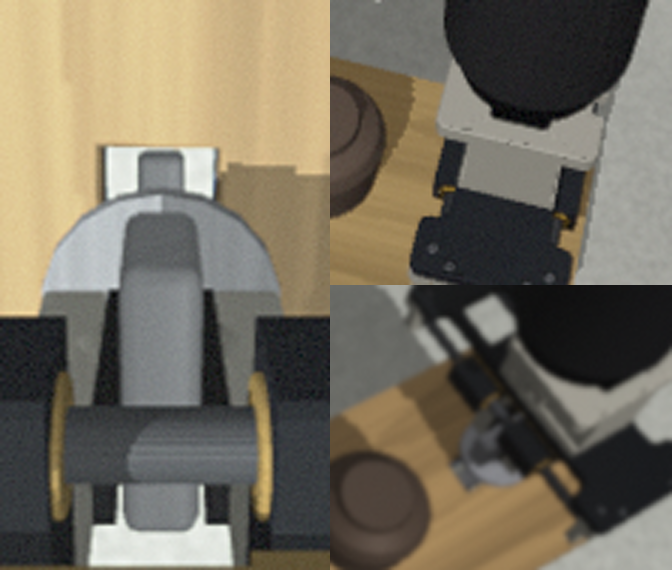

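The head is in the slot with no contact. I'll lower the last millimetres while watching force.

>>> servo_tool:
  rows:
    - [[0, 0, 0.001], [0, 0, 0], 1]
    - [[0, 0, 0.001], [0, 0, 0], 1]
    - [[0, 0, 0.001], [0, 0, 0], 1]
    - [[0, 0, 0], [0, 0, 0], 1]
    - [[0, 0, 0], [0, 0, 0], 1]

```text
clock: 12.58
tool_pos: [0.4824, 0.2221, 0.1165]
orientation: [180.0, 0.0, -5.7]
force: [-0.5, -0.1, -3.1]
opening: 0.014
```

>>> servo_tool:
  rows:
    - [[0, 0, 0.0005], [0, 0, 0], 1]
    - [[0, 0, 0.0005], [0, 0, 0], 1]
    - [[0, 0, 0], [0, 0, 0], 1]

```text
clock: 12.83
tool_pos: [0.4824, 0.2222, 0.1155]
orientation: [180.0, -0.0, -5.7]
force: [-0.5, 0.2, -2.9]
opening: 0.0137
```

>>> servo_tool:
  rows:
    - [[0, 0, 0.0005], [0, 0, 0], 1]
    - [[0, 0, 0], [0, 0, 0], 1]
    - [[0, 0, 0], [0, 0, 0], 1]

```text
clock: 13.08
tool_pos: [0.4825, 0.2222, 0.1155]
orientation: [-180.0, -0.0, -5.7]
force: [-2.8, -1.4, 4.0]
opening: 0.0136
```

>>> servo_tool:
  rows:
    - [[0, 0, 0.0005], [0, 0, 0], 1]
    - [[0, 0, 0], [0, 0, 0], 1]
    - [[0, 0, 0], [0, 0, 0], 1]

```text
clock: 13.33
tool_pos: [0.4825, 0.2222, 0.1155]
orientation: [-180.0, -0.0, -5.7]
force: [-5.2, -0.5, 9.2]
opening: 0.0139
```

The collar touched down at TCP 0.1155, exactly the predicted seating height. Next is the quarter turn.

>>> servo_tool:
  rows:
    - [[0, 0, -0.0004], [0, 0, 0.4], 1]
    - [[0, 0, 0], [0, 0, 0.8], 1]
    - [[0, 0, 0], [0, 0, 0.8], 1]
    - [[0, 0, 0], [0, 0, 0.8], 1]
    - [[0, 0, 0], [0, 0, 0.8], 1]
    - [[0, 0, 0], [0, 0, 0.8], 1]
    - [[0, 0, 0], [0, 0, 0.8], 1]
    - [[0, 0, 0], [0, 0, 0.8], 1]
    - [[0, 0, 0], [0, 0, 0.8], 1]
    - [[0, 0, 0], [0, 0, 0.8], 1]
    - [[0, 0, 0], [0, 0, 0.8], 1]
    - [[0, 0, 0], [0, 0, 0.8], 1]
    - [[0, 0, 0], [0, 0, 0.8], 1]
    - [[0, 0, 0], [0, 0, 0.8], 1]
    - [[0, 0, 0], [0, 0, 0.8], 1]
    - [[0, 0, 0], [0, 0, 0.8], 1]
    - [[0, 0, 0], [0, 0, 0.8], 1]
    - [[0, 0, 0], [0, 0, 0.8], 1]
    - [[0, 0, 0], [0, 0, 0.8], 1]
    - [[0, 0, 0], [0, 0, 0.4], 1]

```text
clock: 15.0
tool_pos: [0.4831, 0.2224, 0.1155]
orientation: [-179.9, 0.0, -97.2]
force: [0.0, -0.6, 2.7]
opening: 0.0139
```

>>> servo_tool:
  rows:
    - [[0, 0, 0], [0, 0, 0], 1]
    - [[0, 0, 0], [0, 0, 0], 1]
    - [[0, 0, 0], [0, 0, 0], 1]

```text
clock: 15.25
tool_pos: [0.483, 0.2224, 0.1155]
orientation: [-179.9, 0.0, -96.8]
force: [0.3, -1.3, 4.1]
opening: 0.0136
```

```bash
python3 -c "
from h import *
plan((.4824,.2222,.1155),-95.8)
for k in range(3):
  snap(['wrist','side','scene'][k],['w6','s6','sc6'][k]+'.png')
w=cv2.imread('pics/w6.png');a=cv2.imread('pics/s6.png');b=cv2.imread('pics/sc6.png')
cv2.imwrite('pics/m6.png',np.hstack([cv2.resize(w[130:320,200:310],(330,570),interpolation=2),np.vstack([cv2.resize(a[240:340,220:340],(342,285),interpolation=2),cv2.resize(b[190:290,330:450],(342,285),interpolation=2)])]))
"
```

```text
shift tool [ 0.0003  0.0006 -0.    ] turn units [-0.011  0.007 -0.174] shift in final axes [ 0.0003  0.0006 -0.    ]
t 15.25 pos [0.483  0.2224 0.1155] rpy [-1.7993e+02  4.0000e-02 -9.6840e+01] F [ 0.3 -1.3  4.1] open 0.0136 q [ 45.9  13.  -26.    0.  -50.9 -52.8]
```

View pics/m6.png

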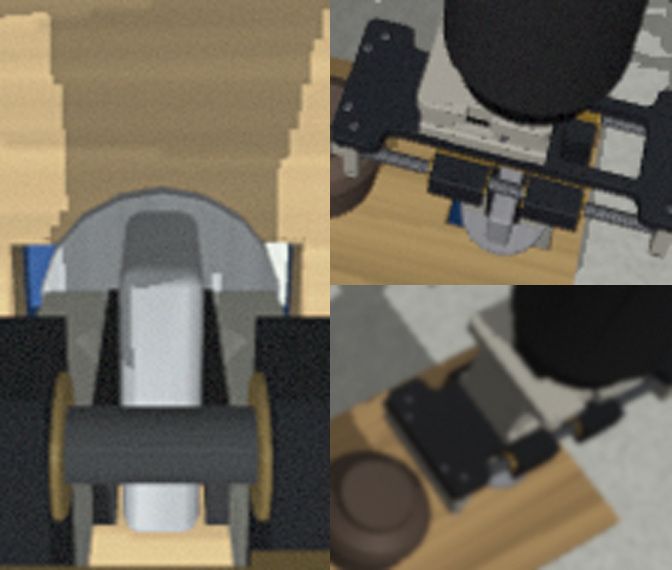

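The collar lies flat over the slot, with the slot ends showing on both sides and the bar square across it. I'll trim the angle by −1° and open part-way so the fingers stay clear of the pot.

>>> servo_tool:
  rows:
    - [[0, 0, 0], [0, 0, -0.17], 1]
    - [[0, 0, 0], [0, 0, 0], 1]
    - [[0, 0, 0], [0, 0, 0], 1]
    - [[0, 0, 0], [0, 0, 0], 0.8]
    - [[0, 0, 0], [0, 0, 0], 0.7]
    - [[0, 0, 0], [0, 0, 0], 0.6]
    - [[0, 0, 0], [0, 0, 0], 0.5]
    - [[0, 0, 0], [0, 0, 0], 0.5]
    - [[0, 0, 0], [0, 0, 0], 0.5]
    - [[0, 0, 0], [0, 0, 0], 0.5]
    - [[0, 0, 0], [0, 0, 0], 0.5]
    - [[0, 0, 0], [0, 0, 0], 0.5]

```text
clock: 16.4
tool_pos: [0.4824, 0.2222, 0.115]
orientation: [180.0, 0.0, -95.9]
force: [-0.1, -0.4, 0.3]
opening: 0.0439
```

```bash
python3 -c "
from h import *
plan((.4824,.2222,.1155),-95.8)
snap('wrist','w7.png')"
```

```text
shift tool [-0.      0.     -0.0005] turn units [ 0.     0.    -0.021] shift in final axes [-0.      0.     -0.0005]
t 16.4 pos [0.4824 0.2222 0.115 ] rpy [180.     0.   -95.92] F [-0.1 -0.4  0.3] open 0.0439 q [ 45.9  13.  -26.1  -0.  -51.  -51.8]
```

View pics/w7.png

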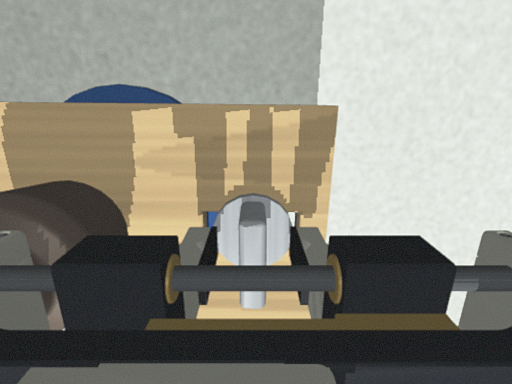

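The key is released and stays put at (253,255) with the fingers clear of it. I'll retreat straight up.

>>> servo_tool:
  rows:
    - [[0, 0, -0.005], [0, 0, 0], 0.5]
    - [[0, 0, -0.01], [0, 0, 0], 0.5]
    - [[0, 0, -0.015], [0, 0, 0], 0.5]
    - [[0, 0, -0.02], [0, 0, 0], 0.5]
    - [[0, 0, -0.02], [0, 0, 0], 0.5]
    - [[0, 0, -0.02], [0, 0, 0], 0.5]
    - [[0, 0, -0.02], [0, 0, 0], 0.5]
    - [[0.02, 0, -0.02], [0, 0, 0], 0.5]
    - [[0.03, 0, 0], [0, 0, 0], 0.5]
    - [[0.03, 0, 0], [0, 0, 0], 0.5]
    - [[0.03, 0, 0], [0, 0, 0], 0.5]
    - [[0.03, 0, 0], [0, 0, 0], 0.5]
    - [[0.03, 0, 0], [0, 0, 0], 0.5]
    - [[0.03, 0, 0], [0, 0, 0], 0.5]
    - [[0.03, 0, 0], [0, 0, 0], 0.5]
    - [[0, 0, 0], [0, 0, 0], 0.5]

```text
clock: 17.78
tool_pos: [0.4577, -0.0101, 0.2462]
orientation: [-179.9, 0.0, -96.1]
force: [-1.3, 0.2, -0.2]
opening: 0.0442
```

```bash
python3 -c "
from h import *
plan((.4824,.2222,.1155),-95.8)
snap('side','s8.png');snap('scene','sc8.png')
a=cv2.imread('pics/s8.png');b=cv2.imread('pics/sc8.png')
cv2.imwrite('pics/m8.png',np.hstack([cv2.resize(a[250:350,250:330],(400,500),interpolation=2),cv2.resize(b[200:300,345:425],(400,500),interpolation=2)]))
"
```

```text
shift tool [-2.336e-01  1.000e-04  1.307e-01] turn units [-0.009  0.    -0.044] shift in final axes [-0.2336 -0.0011  0.1307]
t 17.78 pos [ 0.4577 -0.0101  0.2462] rpy [-179.95    0.    -96.06] F [-1.3  0.2 -0.2] open 0.0442 q [ 23.5  -1.3 -23.6   0.  -67.6 -29.6]
```

View pics/m8.png

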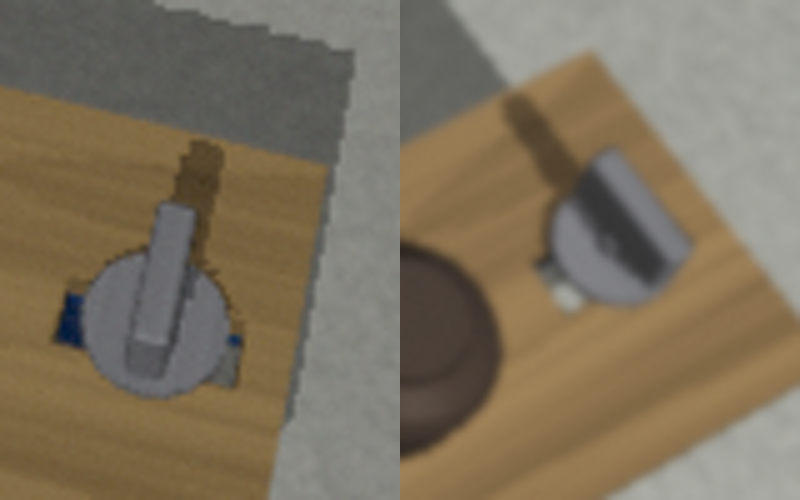

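View pics/sc8.png

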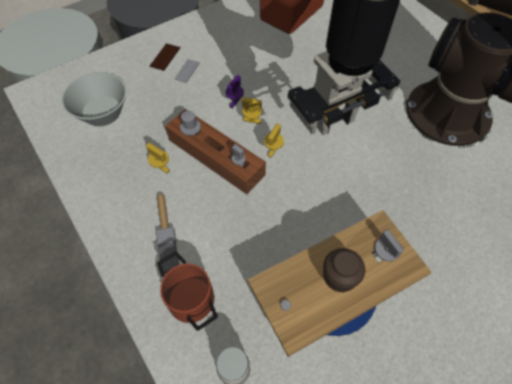

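The key (388,246 in the scene view) stands in the bat across the slot. The pin and short key are untouched. I'll do a numeric check of the bar angle and collar.

```bash
python3 - <<'E'
from h import *
S=lambda p,z:ray('side',(250+p[0]/5,250+p[1]/5),z)[:2]
C=lambda p,z:ray('scene',(345+p[0]/5,200+p[1]/5),z)[:2]
for F,a,b in [(S,(177,205),(149,345)),(C,(608,150),(690,245))]:
    if F is C: a=(a[0]-400-0,a[1]); b=(b[0]-400,b[1])
    A,B=F(a,.146),F(b,.146); d=A-B; print((A+B)/2,np.linalg.norm(d),np.degrees(np.arctan2(d[1],d[0])))
print('collar', (S((82,322),.106)+S((232,322),.106))/2, np.linalg.norm(S((82,322),.106)-S((232,322),.106)))
E
```

```text
[0.48191739 0.224543  ] 0.05145086081772741 -95.04920351602316
[0.47991907 0.22314716] 0.0476181673252307 -92.57516923464502
collar [0.48087355 0.22319228] 0.0521988207025579
```

```bash
python3 -c "
from plant import ctrl
print(ctrl.close_job())"
```

```text
the job is handed in; nothing more can be done
None
```

I took the long T-key from the rack's middle pocket and lowered it lengthwise through the slot until the collar touched the bat. I then turned it a quarter turn, let go and moved the arm clear. The job was handed in at about 18 s of the 54 s allowed.

- **Seating:** contact came at the predicted height (TCP 0.1155 m). The hardest press I read between moves was about 12 N on the key; force during moves was not sampled.
- **Turn:** the side camera puts the bar at −95.0°, against −95.8° for exactly square. The scene camera gives −92.6°, but I read it from a coarse corner where the top edge is hard to place. The wrist yaw at release was −95.9°.
- **Position:** the collar is centred within about 4 mm of the slot centre and looks flat in the pictures.
- **Other parts:** the pin and short key are still in the rack, and the yellow and purple look-alikes and the pot look unmoved.

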